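# Take the blue glaze test tile off its display peg

## Task

On the pottery table three glaze test tiles hang on a peg rack. Take the blue one off its peg, lifting it so that its slot clears the peg's upturned tip, and stand it upright on its foot about the middle of the round white bat, setting it down gently rather than dropping it, then let go. Leave the green and amber tiles hanging where they are.

Things in the scene. Friction and masses are not known exactly. Their poses are not given: they have to be found in the camera images.
- blue_tile_centre (a point): Mid-height (56 mm up) centre of the blue tile, 110 g: an upright plate 50 mm wide (y), 10 thick (x), 112 high (z up) with a 44 (x) by 50 mm, 8 thick foot. A slot 24 mm wide runs through along x, from 4 below to 32 mm above this point. Its top hangs on a level 6 mm steel peg along the tile's x, free end to the tile's -x, roughly to the robot. Foot 60 mm off the table. Grip across width or thickness.
- green_tile_centre (a point): Centre of the green tile: same shape and axes, on another peg of the same fixed wooden rack; stays. The three pegs are alike, 140 mm apart. From a tile's centre a peg runs level 18 to 32 mm to -x, then slopes up, its end at most 43 mm away and 10 mm above the peg's level top: to pass it straight, a tile must be lifted over 10 and under 30 mm (20 is midway), and is clear after 50 mm.
- amber_tile_centre (a point): Centre of the amber (orange-brown) tile: same shape and axes, on the remaining peg; stays. The pegs stand out from the rack's wooden cross bar, 26 mm high, its top 158 mm above the table, its face 38 to 52 mm behind (+x of) each tile's centre.
- bat_top (a point): Centre of the upper face of the round off-white plaster bat, a fixed disc of 180 mm diameter, 12 mm thick, lying on the table; z up.
There are look-alikes about, which are no part of the job. Of the things that look like the part that bears blue_tile_centre, the middle-sized one is meant.

How it is judged:
By the outcome, as a careful person would: the job done as asked, in the order asked, and still so for the second after the job is handed in, with the robot touching nothing.
It also fails if it takes over 40 s, if anything falls off the work surface, if the arm or the gripper's body presses on something with over 40 N, if the wrist force passes 120 N, or if a joint passes its speed limit or range.

## Robot

A 6-joint arm with a two-finger parallel gripper is mounted at the origin on the work surface. World frame = base frame: x ahead of the robot, y to its left, z up, the work surface at z = 0. Lengths are in mm, angles in rad, forces in N, time in s.
With the tool pointing down it reaches from about 275 to 825 mm from the base axis. Payload 4.9 kg.
Tool frame: the origin (TCP) lies at the very end of the fingers, on their centre line; the grasp point (between the pads) lies 19 mm behind it; z points along the fingers, y is the line along which they close (so a half turn about z gives the same grasp; the last joint's range is limited). The gripper opens to 85 mm and grips with 20 to 120 N. Pads are 22 mm wide; open, the fingers measure 114 mm over their backs; the gripper's body (76 mm by 85 mm) begins 54 mm behind the grasp point. The pads swing forward as they close: fully open they stand 13 mm farther back than shut.
Start: joints at [-1.298, 0.326, -0.193, 1.052, 0, 1.437], TCP at [217.633, -505.128, 231.281] pointing down, gripper open.
Joint ranges: [-2.65, 2.65], [-0.97, 1.79], [-1.3, 1.35], [-1.93, 2.1], [-1.47, 1.37], [-3.14, 3.14]. Speed limits (rad/s): [2.57, 2.57, 3.14, 3.14, 3.14, 3.14].

## Interface

Orientations are given as [roll, pitch, yaw] about the fixed x, y, z axes, in that order (R = Rz(yaw) Ry(pitch) Rx(roll)).
In Python, from bench import bot, solve_ik, imaging gives the robot as it stands. Calls block until the motion is done:
- bot.move_ptp(position, orientation): joint-space move of the TCP to a pose.
- bot.movel(position, rot=None, max_speed=150, threshold=None): straight line of the TCP; rot=None keeps the orientation; max_speed is the mean speed in mm/s. With threshold (N) it stops when the force on the tool has changed by that much, and returns True; else False.
- bot.move_j(angles): joint-space move.
- bot.grip(opening, effort=None): opening from 0.0 (shut) to 1.0 (fully open); effort is the grip in N (None keeps the last); returns when the fingers have stopped.
- bot.dwell(seconds).
- solve_ik(position, orientation): joint angles nearest the present ones, or None.
- bot.get_state(): the state.
- imaging.capture(name): name is "scene" or "side" or "wrist"; returns the picture (400x640x3 uint8, blue, green, red); there is no depth.
- imaging.camera_model(name): a dict with "K" (3x3 intrinsics, pixels), "position" and "rotation" of the camera in the world. Camera axes: x right, y up, looking along -z (the intrinsics and any distortion apply to the point x, -y, -z); pixel columns grow to the right and rows downward; lengths in mm; the calibration is good to about 2 mm. A picture is of the moment at which its call begins: read the wrist's pose just before it. camera_model takes no time and is no camera call; for the wrist camera it gives the pose at the moment of the call.
A pose or a line that the arm cannot do raises bot.IKError and nothing moves.
- bot.sign_off(): hands the job in; it is judged then, once.
The state is a dict: "t": time; "qpos": joint angles; "joint_velocities": joint speeds; "effort": joint torques, N m; "tcp_pos": TCP position; "orientation": TCP orientation; "contact_force": force on the tool from outside, world axes, zero at the start; "wrist_torque": the same for the moment, N m; "opening": opening from 0.0 (shut) to 1.0 (fully open); "gripper_force": force on a finger pad.
Only numpy, scipy, OpenCV 4.12 (cv2) and the standard library are available. Lean on these libraries where they do the work, as an engineer would, in place of code of your own. Each camera call takes 0.05 s, during which the arm holds its last target. There are 200 camera calls.

## Working session

There is one attempt and no reset: what is moved stays moved. The work goes in short steps, each a Python script; the robot and the scene stay as the last script left them, time stands still between calls to the robot, and variables do not carry over. Pictures are saved under pics/ and viewed, at most 10 in all, crops included, and the job is handed in when it is done.

```bash
mkdir -p pics; ls; python3 - <<'E'
from bench import bot, solve_ik, imaging
import cv2
for n in("scene","side"):
    cv2.imwrite(f"pics/{n}0.png",imaging.capture(n)); m=imaging.camera_model(n); print(n,m)
E
```

```text
pics
scene {'K': array([[472.23330159,   0.        , 316.57633675],
       [  0.        , 472.23330159, 202.33460372],
       [  0.        ,   0.        ,   1.        ]]), 'position': array([846.72400613, 507.55305621, 933.18227366]), 'rotation': array([0.56498064, 0.00674708, 2.58097261])}
side {'K': array([[439.80364641,   0.        , 323.84597336],
       [  0.        , 439.80364641, 199.22235568],
       [  0.        ,   0.        ,   1.        ]]), 'position': array([395.6796311 , 903.27978511, 902.4480054 ]), 'rotation': array([ 0.83601988, -0.01048847, -2.97321366])}
```

View pics/scene0.png

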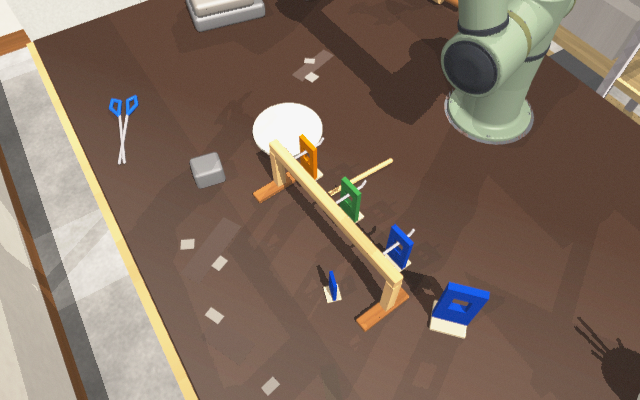

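View pics/side0.png

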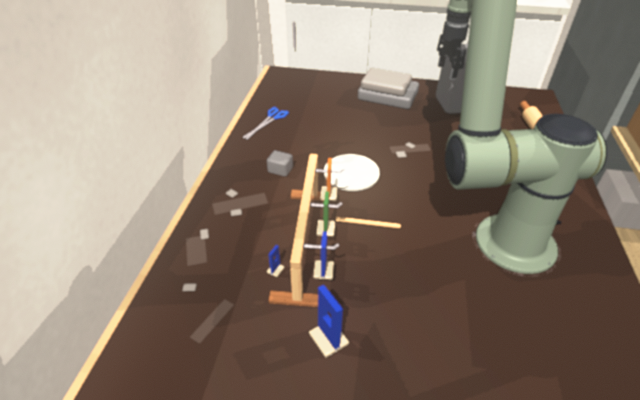

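Candidates for the blue tile in scene picture: small standing (333,287), hanging (399,247), large standing (462,305). The hanging one is middle-sized, so I choose it. Bat is at (288,130); amber (308,158) and green (350,200) also hang. Next is a close crop.

```bash
python3 - <<'E'
import cv2,numpy as np
a=cv2.imread("pics/scene0.png")[215:285,365:425]; b=cv2.imread("pics/side0.png")[225:285,300:350]
c=np.zeros((600,800,3),np.uint8)
a=cv2.resize(a,None,fx=8,fy=8,interpolation=cv2.INTER_CUBIC);b=cv2.resize(b,None,fx=6,fy=6,interpolation=cv2.INTER_CUBIC)
c[:560,:480]=a;c[:360,490:790]=b
for k in range(0,480,80): cv2.putText(c,str(365+k//8),(k,575),0,.4,(255,255,255)); cv2.line(c,(k,555),(k,565),(0,255,0),1)
for k in range(0,560,80): cv2.putText(c,str(215+k//8),(0,k+12),0,.4,(255,255,255))
for k in range(0,300,60): cv2.putText(c,str(300+k//6),(490+k,375),0,.4,(255,255,255))
for k in range(0,360,60): cv2.putText(c,str(225+k//6),(490,k+12),0,.4,(255,255,255))
cv2.imwrite("pics/crop1.png",c)
E
cat > h.py <<'E'
from bench import bot, solve_ik, imaging
import numpy as np, cv2
from scipy.spatial.transform import Rotation as R
def cam(n): m=imaging.camera_model(n); return m["K"],np.array(m["position"]),R.from_euler("xyz",m["rotation"]).as_matrix() if np.ndim(m["rotation"])==1 else m["rotation"]
def proj(c,P):
    K,p,r=c; q=(np.atleast_2d(P)-p)@r*[1,-1,-1]; q=q@K.T; return q[:,:2]/q[:,2:]
def onplane(c,uv,z):
    K,p,r=c; d=r@(np.linalg.inv(K)@[uv[0],uv[1],1]*[1,-1,-1]); return p+d*(z-p[2])/d[2]
E
python3 - <<'E'
from h import *
s=cam("scene");d=cam("side"); np.set_printoptions(precision=1,suppress=True)
print("base",proj(s,[0,0,0]),proj(d,[0,0,0]))
print("bat",onplane(s,(288,129),12),onplane(d,(352,172),12))
print("rack bar ends top", onplane(s,(273,142),158),onplane(s,(400,274),158))
print("large",onplane(s,(448,325),0))
E
```

```text
base [[487.  110.2]] [[515.6 242.9]]
bat [ 485. -218.   12.] [ 483.8 -216.2   12. ]
rack bar ends top [587.4 -88.8 158. ] [545.  294.9 158. ]
large [469.8 390.9   0. ]
```

View pics/crop1.png

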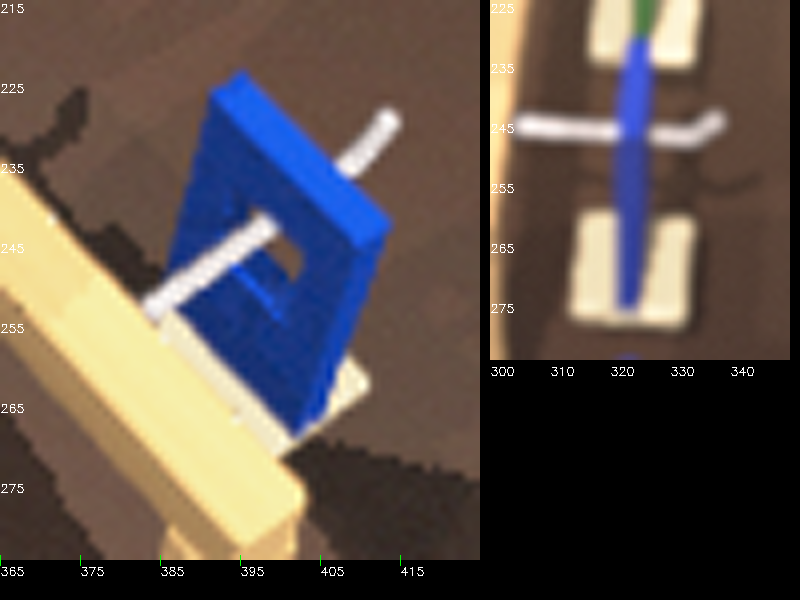

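The crop shows the blue tile hanging on its peg with top-face corners at about (395,223), (391,226), (409,246) and (413.5,242.5). The upturned tip is at about (413,229). The choice is confirmed.

```bash
python3 - <<'E'
from h import *
s=cam("scene");d=cam("side"); np.set_printoptions(precision=1,suppress=True)
px=np.array([[395,223.75],[391.25,226.5],[409.75,246.25],[414,242.75]])-.44
P=np.array([onplane(s,u,172) for u in px]); print(P,P.mean(0))
e=P[3]-P[0]+P[2]-P[1]; yaw=np.arctan2(-e[0],e[1]); print("yaw",yaw)
c=P.mean(0)
print(proj(d,c),proj(d,c-[0,0,56]))
st=bot.get_state(); print(st["t"],st["orientation"],cam("wrist")[1:],st["tcp_pos"])
for z in(0,np.pi,-np.pi):
    for h in (131,300): 
        q=solve_ik([c[0],c[1],h],[np.pi,0,yaw+z]);print(q)
# look pose
bot.move_ptp([c[0]-20,c[1],330],[np.pi,0,yaw]) if solve_ik([c[0]-20,c[1],330],[np.pi,0,yaw]) is not None else print("noik")
K,p,r=cam("wrist"); cv2.imwrite("pics/w1.png",imaging.capture("wrist"))
st=bot.get_state(); print(st["t"],st["tcp_pos"],st["orientation"],p,r)
print(proj((K,p,r),P))
E
```

```text
[[496.9 212.5 172. ]
 [506.3 213.5 172. ]
 [502.7 264.  172. ]
 [491.9 262.5 172. ]] [499.4 238.2 172. ]
yaw 0.08453907849553262
[[324.5 239.6]] [[324.2 255.9]]
0.1 [-3.1 -0.   0.4] (array([ 278.8, -477.9,  373.3]), array([[ 0.4,  0.9,  0.2],
       [-0.9,  0.4,  0.1],
       [-0. , -0.3,  1. ]])) [ 217.5 -504.6  230.6]
[ 0.3  0.4 -0.3  0.8  0.  -2.9]
[ 0.3  0.3 -0.1  1.2  0.  -2.9]
[ 0.3  0.4 -0.3  0.8  0.   0.2]
[ 0.3  0.3 -0.1  1.2  0.   0.2]
[ 0.3  0.4 -0.3  0.8  0.   0.2]
[ 0.3  0.3 -0.1  1.2  0.   0.2]
3.75 [479.6 237.8 330. ] [3.1 0.  0.1] [546.1 243.8 472.6] [[ 0.1  1.   0.3]
 [-1.   0.1  0. ]
 [ 0.  -0.3  1. ]]
[[351.  167.8]
 [351.  156.9]
 [291.8 156.1]
 [292.7 168.8]]
```

View pics/w1.png

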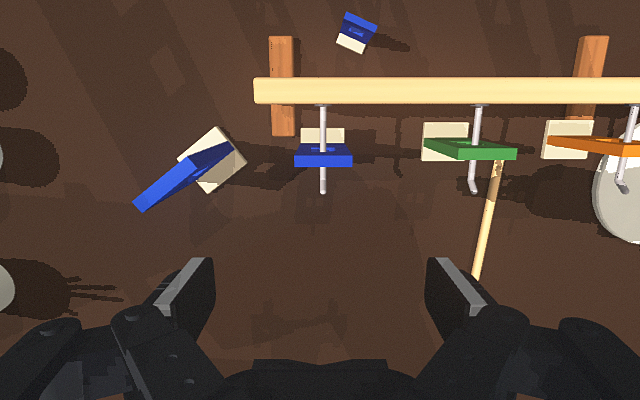

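The wrist view shows the blue tile's top face at (294–352, 155–167), centre (323,161), 1.4 px from my prediction and square to the tool. The large blue tile, at (134–245,128–212), stands just to the left, so I'll approach with a narrower opening.

```bash
python3 - <<'E'
from h import *
np.set_printoptions(precision=2,suppress=True)
yaw=.0845; o=[np.pi,0,yaw]; x=np.array([np.cos(yaw),np.sin(yaw),0]); y=np.array([-x[1],x[0],0])
w=cam("wrist"); c=onplane(w,(323,161),172); print(c)
c[2]=126
bot.grip(.8,40)
bot.move_ptp(c+[0,0,90],o)
print(bot.movel(c,max_speed=80,threshold=6))
bot.grip(0.3,40); s=bot.get_state(); print(s["t"],s["opening"],s["gripper_force"],s["contact_force"],s["tcp_pos"])
bot.movel(c+[0,0,20],max_speed=40); s=bot.get_state(); print(s["t"],s["opening"],s["gripper_force"],s["contact_force"],s["tcp_pos"],c)
a=imaging.capture("scene")[190:290,350:450]; b=imaging.capture("side")[200:300,270:370]
cv2.imwrite("pics/lift.png",cv2.resize(np.hstack([a,b]),None,fx=4,fy=4,interpolation=cv2.INTER_CUBIC))
E
```

```text
[500.76 237.08 172.  ]
False
6.1667 0.5823179764939668 40.961599946022034 [0.12 0.62 2.27] [501.3  237.24 126.64]
6.8167 0.5793984334707684 41.462226659059525 [-0.89  0.9  -0.9 ] [500.74 237.08 146.04] [500.76 237.08 126.  ]
```

View pics/lift.png

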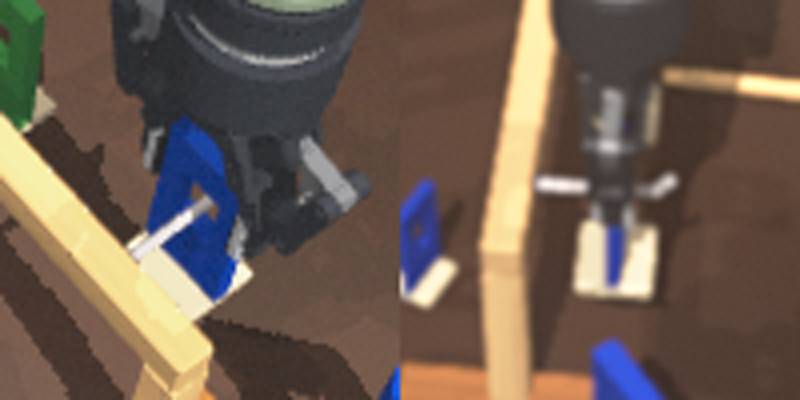

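Lifted cleanly: the peg is now mid-slot at about (400,245) in the scene view, the tile is upright, and the force matches its weight. Next I pull off the peg, carry it over, and lower it with a force guard.

```bash
python3 - <<'E'
from h import *
np.set_printoptions(precision=2,suppress=True)
yaw=.0845; x=np.array([np.cos(yaw),np.sin(yaw),0])
c=np.array([500.76,237.08,146.])
bot.movel(c-62*x,max_speed=60); s=bot.get_state(); print(s["t"],s["opening"],s["contact_force"])
bot.movel(c-62*x+[0,0,130],max_speed=120)
b=np.array([484.5,-217,0])
bot.movel(b+[0,0,276],max_speed=180)
bot.movel(b+[0,0,95],max_speed=120); bot.dwell(.3); s=bot.get_state(); print(s["t"],s["opening"],s["contact_force"])
print(bot.movel(b+[0,0,73],max_speed=12,threshold=2)); s=bot.get_state(); print(s["t"],s["tcp_pos"],s["contact_force"])
a=imaging.capture("scene")[80:180,230:330]; d=imaging.capture("side")[120:220,300:400]
cv2.imwrite("pics/place.png",cv2.resize(np.hstack([a,d]),None,fx=4,fy=4,interpolation=cv2.INTER_CUBIC))
E
```

```text
8.1 0.5811455870679415 [ 0.15 -0.08 -1.39]Traceback (most recent call last):
  File "<stdin>", line 8, in <module>
bench.IKError: the arm cannot follow that straight line within its joint ranges
```

```bash
python3 - <<'E'
from h import *
np.set_printoptions(precision=2,suppress=True)
b=np.array([484.5,-217,0]); s=bot.get_state(); print(s["t"],s["tcp_pos"],s["qpos"])
bot.movel(b+[0,0,276],rot=[np.pi,0,-.7],max_speed=150)
bot.movel(b+[0,0,95],max_speed=120); bot.dwell(.3); s=bot.get_state(); print(s["t"],s["opening"],s["contact_force"])
print(bot.movel(b+[0,0,73],max_speed=12,threshold=2)); s=bot.get_state(); print(s["t"],s["tcp_pos"],s["contact_force"])
a=imaging.capture("scene")[80:180,230:330]; d=imaging.capture("side")[120:220,300:400]
cv2.imwrite("pics/place.png",cv2.resize(np.hstack([a,d]),None,fx=4,fy=4,interpolation=cv2.INTER_CUBIC))
E
```

```text
9.3333 [438.5  231.68 275.22] [ 0.34  0.2  -0.25  1.12  0.   -2.89]
14.45 0.5739846951765332 [-0.26  0.12 -0.8 ]
True
15.7 [ 484.46 -216.97   78.86] [-0.03 -0.77  4.39]
```

View pics/place.png

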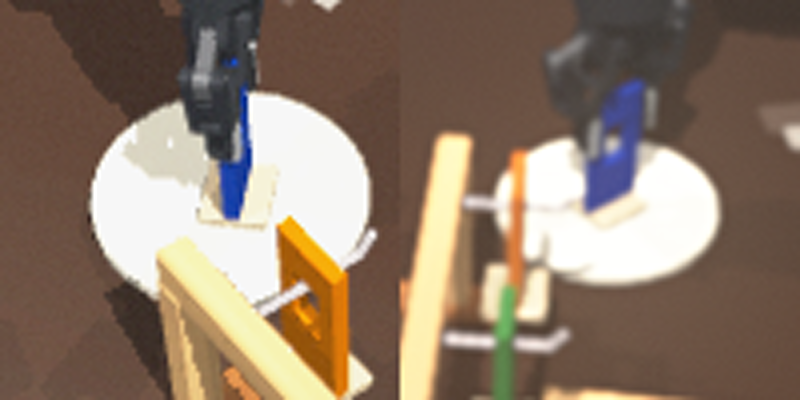

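Contact came at the expected height (78.9). The foot stands flat on the middle of the bat, at about (289,130) in the scene view. Releasing and retreating.

```bash
python3 - <<'E'
from h import *
bot.grip(.66); bot.grip(.85)
bot.movel([484.5,-217,120],max_speed=60); bot.movel([484.5,-217,280],max_speed=120)
bot.move_ptp([300,-400,300],[np.pi,0,-1]); bot.dwell(.3)
s=bot.get_state(); print(s["t"],s["contact_force"])
a=imaging.capture("scene")[80:280,230:430]; d=imaging.capture("side")[120:320,270:470]
cv2.imwrite("pics/end.png",cv2.resize(np.hstack([a,d]),None,fx=2,fy=2,interpolation=cv2.INTER_CUBIC))
E
```

```text
23.9583 [ 0.42705427 -0.64923252 -0.66838719]
```

View pics/end.png

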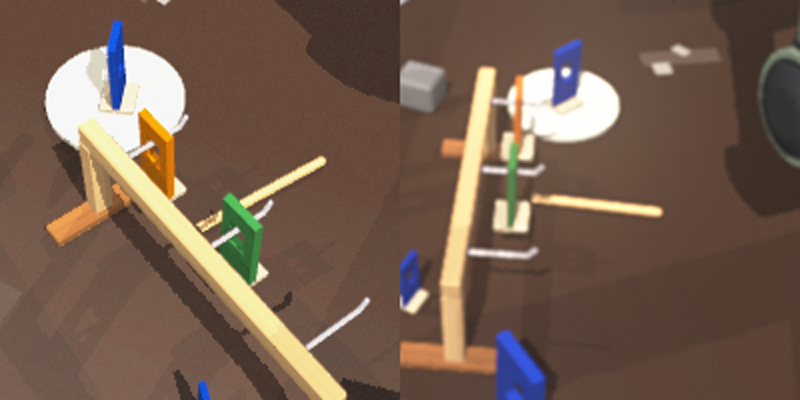

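The blue tile stands upright mid-bat (scene view about (289,128)). Its peg is empty, green and amber still hang, and the arm is clear.

```bash
python3 -c "
from bench import bot
print(bot.sign_off())"
```

```text
the job is handed in; nothing more can be done
None
```

The blue tile is off its peg and standing upright at about the middle of the bat, released and handed in at about 24 s; the green and amber tiles still hang where they were.

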